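# Unlock the sloping control console with its panel key and swing the cover open

### The job

Open the grey control console for inspection: take the T-handled key from its holder, push it fully home on the quarter-turn latch of the sloping cover and turn it a quarter turn clockwise to release the cam. Put the key back in its holder and swing the cover over, past upright, so that it stays open by itself. Leave the tools and the tape lying round the console where they are.

Things in the scene. Friction and masses are not known exactly. Their poses are not given: they have to be found in the camera images.
- console: Light grey sheet-steel control console, bolted to the bench. Origin: centre of its underside; x points to its back, y to its left, z up. 240 mm wide (y), 210 mm deep (x); 60 mm high in front, 181 mm at the back. Its whole top is a cover that slopes 30 degrees, rising to the back. The cover's latch is stiff (0.2 N m), stays where it is left and lets go from about 1.2 rad past locked.
- cover (a joint): Hinge along the left edge of the sloping cover (sheet 231 x 238 mm, 0.65 kg). 0 shut, grows as the right edge lifts and swings over to the left, 1.9 is the open stop. Below about 1.6 (square to the slope) the cover falls shut when let go; beyond, it falls gently on to its stop and stays. While the latch is locked it lifts no more than a degree or two.
- cover_handle (a point): Middle of the bow handle's bar on the cover, near the right edge, upper half. The steel bar is round, 12 mm thick, 90 mm long, lies along the slope (parallel to the hinge, 208 mm from it), its centre 48 mm out from the cover's face. Axes as cover_hinge, turning with the cover. The round bar can turn between two fingers.
- latch (a point): Centre of the mouth of the latch's steel cup, near the cover's right edge, lower half; x points up the slope, y across to the left, z square out of the cover. The mouth is 13 mm out from the face and 35 mm wide, narrowing in 5 mm to a round well of 25.6 mm. In it stands a flat brass tongue on the latch's axis, 17.5 mm long, 5 mm thick, its ridged top 6.7 mm below the mouth.
- latch_floor (a point): Point on the latch's axis 17 mm below its mouth, where the end of a fully home key comes; axes as latch. The key drops there once its slot lies within about 0.2 rad of the tongue; before that it rests on the tongue, its end 6.7 mm below the mouth. The tongue starts along x or up to 0.45 rad clockwise (seen from outside) of it, not reported; it turns clockwise to its stop along y.
- cover_hinge (a point): Point on the cover's hinge axis, middle of its left edge, level with the cover's face. x points up the slope along the axis, y across to the left, z square out of the cover (turns with the cover).
- key: T-handled panel key, 92 mm long, 0.14 kg. Origin: centre of its lower end; z up its shank, x along the handle bar. Black bar 70 x 16 x 20 mm (x, y, z), centre 82 mm above the origin, gripped across its 16 mm; shank 13 mm thick; round head 22 mm thick with a slot 8.5 mm wide, 11 mm deep across its end, along x. Stands upright in its holder, the bar within 0.5 rad of the console's x.
- holder (a point): Centre of the mouth of the key holder, an upright steel tube at the console's right front corner; z up. Inside 28 mm wide, flared to 37 mm at the mouth, 30 mm deep: the key's end stands 30 mm below this point. The mouth is 84 mm above the bench.
- screwdriver_red: Screwdriver lying in front of the console, 211 mm long, 31 mm thick; origin under its middle. A bystander.
- tape_measure: Tape measure lying beside the console, 68 x 76 x 31 mm; origin under its middle. A bystander.
- masking_tape: Roll of masking tape lying flat beside the console, 100 mm across, 25 mm high; origin under its middle. A bystander.
- pliers: Pliers lying in front of the console, 171 mm long, 61 mm wide, 14 mm high; origin under their middle. A bystander.
There are look-alikes about, which are no part of the job. Of the things shaped like the key, the bare steel one is meant.

How it is judged:
By the outcome, as a careful person would: the job done as asked, in the order asked, and still so for the second after the job is handed in, with the robot touching nothing.
It also fails if it takes over 70 s, if anything falls off the work surface, if the arm or the gripper's body presses on something with over 40 N, if the wrist force passes 120 N, or if a joint passes its speed limit or range.

### The arm

A 6-joint arm with a two-finger parallel gripper is mounted at the origin on a cart in front of the work surface, level with it; the furniture and walls round the work are solid. World frame = base frame: x ahead of the robot, y to its left, z up, the work surface at z = 0. Lengths are in m, angles in rad, forces in N, time in s.
With the tool pointing down it reaches from about 0.3 to 0.775 m from the base axis. Payload 14.6 kg.
Tool frame: the origin (TCP) lies at the very end of the fingers, on their centre line; the grasp point (between the pads) lies 19 mm behind it; z points along the fingers, y is the line along which they close (so a half turn about z gives the same grasp; the last joint's range is limited). The gripper opens to 94 mm and grips with 3 to 60 N. Pads are 16 mm wide; open, the fingers measure 119 mm over their backs; the gripper's body (75 mm by 177 mm) begins 78 mm behind the grasp point.
Start: joints at [1.239, 0.3, 1.521, -0, 1.321, -0.067], TCP at [0.144, 0.531, 0.205] pointing down, gripper open.
Joint ranges: [-3.03, 3.03], [-0.79, 2.21], [0.23, 2.52], [-1.04, 4.18], [0, 3.07], [-2.55, 2.55]. Speed limits (rad/s): [2.22, 2.22, 2.57, 3.14, 3.14, 3.14].

### API

Orientations are given as [roll, pitch, yaw] about the fixed x, y, z axes, in that order (R = Rz(yaw) Ry(pitch) Rx(roll)).
In Python, from station import ctrl gives the robot as it stands.
- The arm moves only by the tool move_arm, never from a script. Its argument "increments" is a list of rows, each a list of 7 numbers: the opening, from 0 (shut) to 1 (fully open), then the shift along the tool's x, y, z in units of 50 mm (1.0 is 50 mm), then the turn, a rotation vector about the tool's x, y, z in rad. In form: [[claw, tx, ty, tz, rx, ry, rz], ...]. A call has 1 to 20 rows; each row shifts and turns the commanded pose from where the row before left it, along the tool's axes as they then stand; what a row does not reach is not made up. A row lasts 1/10 s, in which the tool goes at most 50 mm and 8.59 degrees, less where a joint would pass 70% of its speed; a pose out of reach is approached as far as the arm can. A call is refused whole if a number of a shift passes 1 or a number of a turn 0.15, either way. A call with a gripper value outside its range is refused whole. The fingers move at their own pace and stop on an object; "force" is the grip in N (left out, the last holds). Time passes only in rows, so rows that do not move let the fingers close. It gives the time, the measured TCP pose, the force, the opening and the grip force at its end, in the units of the state.
- ctrl.get_obs(): the state, without advancing time (a new reading comes with each control period).
- ctrl.camera(name): name is "scene" or "top" or "wrist"; returns a dict with "color" (384x512x3 uint8, blue, green, red), "K" (3x3 intrinsics, pixels), "distortion" ([k1, k2, p1, p2, k3] as OpenCV has them; the pictures are not rectified), "pose" (4x4, takes a point from camera to world coordinates); the wrist camera has in their place "tool_from_camera" (4x4, takes a point from camera to tool coordinates, whose origin is the TCP and whose axes are the flange's). Camera axes: x right, y down, z forward; pixel columns grow to the right and rows downward; lengths in m; the calibration is good to about 2 mm. A picture is of the moment at which its call begins: read the wrist's pose just before it. There is no depth.
- ctrl.hand_in(): hands the job in; it is judged then, once.
Trained networks look in a picture, given as the dict that the camera call returned (one of the last four; its "shot" number tells which), for a name from the list of things; names that differ only in an ending like _2 or _b are one class to them, and where a whole thing is asked for, a point or a joint stands for the part that bears it (a point fixed in the world has none). Each returns a list of dicts, best first, with "conf" (0 to 1); they miss things now and then, are a little off and sometimes report something else, mostly with a low value. They report only what shows in the picture. A call takes as long as a camera call. They do not tell look-alikes from the thing itself.
- ctrl.cut_out(name, picture): "mask" (384x512 bool, what is visible of it) and "centre" ([row, column] in pixels, amid what is visible of it).
The state is a dict: "time_s": time; "qpos": joint angles; "joint_vel": joint speeds; "tau": joint torques, N m; "ee_pos": TCP position; "eef_rot": TCP orientation; "force": force on the tool from outside, world axes, zero at the start; "moment": the same for the moment, N m; "grip_width": finger opening in m; "grip_force": force on a finger pad.
Only numpy, scipy, OpenCV 4.12 (cv2) and the standard library are available. Lean on these libraries where they do the work, as an engineer would, in place of code of your own. Each camera call takes 0.05 s, during which the arm holds its last target. There are 200 camera calls.

## Working session

There is one attempt and no reset: what is moved stays moved. The work goes in short steps, Python scripts to look and compute and a tool call to move; the robot and the scene stay as the last step left them, time stands still between calls to the robot, and variables do not carry over. Pictures are saved under pics/ and viewed, at most 10 in all, crops included, and the job is handed in when it is done.

Besides the shell and the picture viewer there is one more tool, called after "Call:" as a command line: name --pt "numbers of a row" for each row, then --argument value for the rest. move_arm: Moves the arm, as the interface text tells. Its arguments: {"type":"object","properties":{"increments":{"type":"array","items":{"type":"array","items":{"type":"number"}}},"force":{"type":"number"}},"required":["increments"]}

```bash
mkdir -p pics; ls; cat > h.py <<'E'
import numpy as np, cv2
from scipy.spatial.transform import Rotation as R
from station import ctrl
def T(pos,rpy):
    m=np.eye(4); m[:3,:3]=R.from_euler('xyz',rpy).as_matrix(); m[:3,3]=pos; return m
def shot(name):
    o=ctrl.get_obs(); p=ctrl.camera(name)
    p['W']=T(o['ee_pos'],o['eef_rot'])@p['tool_from_camera'] if name=='wrist' else np.array(p['pose'])
    return p
def ray(p,uv):
    n=cv2.undistortPoints(np.array([[uv]],float),np.array(p['K']),np.array(p['distortion']))[0,0]
    d=p['W'][:3,:3]@np.array([n[0],n[1],1]); return p['W'][:3,3],d/np.linalg.norm(d)
def tri(rays):
    A=np.zeros((3,3));b=np.zeros(3)
    for c,d in rays:
        M=np.eye(3)-np.outer(d,d);A+=M;b+=M@c
    x=np.linalg.solve(A,b); return x,[np.linalg.norm(np.cross(x-c,d)) for c,d in rays]
def atz(p,uv,z):
    c,d=ray(p,uv); return c+d*(z-c[2])/d[2]
def proj(p,X):
    W=np.linalg.inv(p['W']); r=cv2.Rodrigues(W[:3,:3])[0]
    return cv2.projectPoints(np.atleast_2d(X).astype(float),r,W[:3,3],np.array(p['K']),np.array(p['distortion']))[0][:,0]
E
python3 - <<'E'
from h import *
P={n:shot(n) for n in ('scene','top','wrist')}
for n,p in P.items(): cv2.imwrite(f'pics/{n}0.png',p['color']); print(n,p['W'].round(3).tolist(), np.array(p['K']).round(1).tolist())
cv2.imwrite('pics/both.png',cv2.resize(np.hstack([P['scene']['color'],P['top']['color']]),(800,300)))
for n in ('scene','top'):
    for t in ('key','console','cover_handle','latch','holder','screwdriver_red','pliers','tape_measure','masking_tape'):
        try:
            print(n,t,[(round(d['conf'],2),np.round(d['centre']).tolist(),int(d['mask'].sum())) for d in ctrl.cut_out(t,P[n])[:4]])
        except Exception as e: print(n,t,e)
print(ctrl.get_obs())
E
```

```text
pics
scene [[0.843, -0.413, 0.345, 0.203], [-0.538, -0.628, 0.563, -0.536], [-0.016, -0.66, -0.751, 0.885], [0.0, 0.0, 0.0, 1.0]] [[359.8, 0.0, 256.6], [0.0, 359.8, 194.8], [0.0, 0.0, 1.0]]
top [[0.009, -0.993, 0.121, 0.346], [-1.0, -0.007, 0.013, -0.006], [-0.012, -0.121, -0.993, 1.714], [0.0, 0.0, 0.0, 1.0]] [[449.0, 0.0, 253.1], [0.0, 449.0, 186.3], [0.0, 0.0, 1.0]]
wrist [[0.261, 0.928, 0.266, 0.067], [0.965, -0.251, -0.073, 0.552], [-0.001, 0.276, -0.961, 0.386], [0.0, 0.0, 0.0, 1.0]] [[322.0, 0.0, 256.5], [0.0, 322.0, 186.8], [0.0, 0.0, 1.0]]
scene key [(0.9, [323.0, 282.0], 381), (0.7, [239.0, 298.0], 286), (0.7, [295.0, 381.0], 356)]
scene console [(0.93, [202.0, 286.0], 7903)]
scene cover_handle [(0.71, [240.0, 211.0], 323)]
scene latch [(0.57, [194.0, 283.0], 6087)]
scene holder []
scene screwdriver_red [(0.87, [240.0, 209.0], 298)]
scene pliers [(0.61, [289.0, 230.0], 543)]
scene tape_measure [(0.63, [318.0, 332.0], 816)]
scene masking_tape [(0.9, [140.0, 220.0], 352)]
top key [(0.45, [158.0, 358.0], 74), (0.44, [224.0, 336.0], 82)]
top console [(0.64, [162.0, 258.0], 4453
[... 400 characters left out ...]
 332)]
{'time_s': 1.05, 'qpos': array([ 1.23942451e+00,  2.99925953e-01,  1.52101825e+00,  3.01805625e-05,
        1.32068660e+00, -6.66023344e-02]), 'joint_vel': array([-5.39270870e-05,  6.12607010e-05,  7.58083182e-04, -7.00173238e-04,
        2.44149023e-04,  5.05814527e-04]), 'tau': array([-3.65940086e-04, -5.31670940e+01, -3.52919447e+01,  7.08831637e-02,
        2.11298105e-02, -3.90009552e-05]), 'ee_pos': array([0.14391967, 0.53082204, 0.20542361]), 'eef_rot': array([-3.14155653e+00, -3.17154476e-05,  2.87681570e+00]), 'force': array([-0.21902913,  0.51311995, -0.54814491]), 'moment': array([-0.03351768,  0.00360564, -0.02038521]), 'grip_force': 0.0, 'grip_width': 0.09395664286673223}
```

```bash
python3 - <<'E'
import cv2,numpy as np
a=cv2.imread('pics/scene0.png');b=cv2.imread('pics/top0.png')
cv2.imwrite('pics/s1.png',cv2.resize(a[90:360,140:440],(660,594),interpolation=cv2.INTER_CUBIC))
cv2.imwrite('pics/t1.png',cv2.resize(b[110:270,130:400],(800,474),interpolation=cv2.INTER_CUBIC))
E
```

```text
(no output)
```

View pics/s1.png

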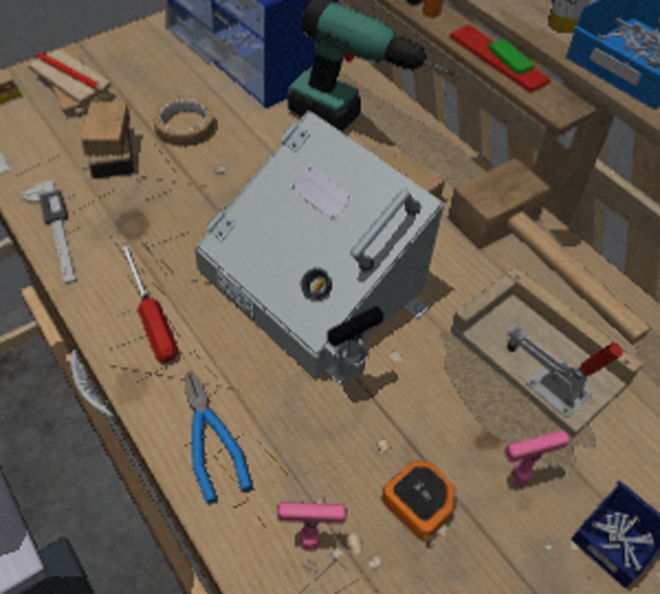

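View pics/t1.png

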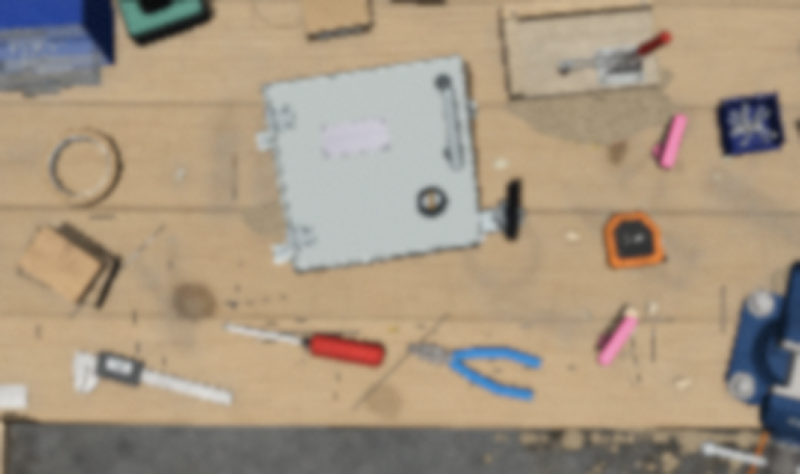

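```bash
python3 - <<'E'
from h import *
from scipy.optimize import least_squares
S=shot('scene');P=shot('top')
fs=lambda x,y:(140+x/2.2-.3,90+y/2.2-.3); ft=lambda x,y:(130+x/2.963-.3,110+y/2.963-.3)
cs=np.array([fs(*a) for a in [(310,113),(443,207),(320,352),(197,250)]]); ct=np.array([ft(*a) for a in [(263,85),(465,58),(480,243),(298,270)]])
C=np.array([[.105,.12,.181],[.105,-.12,.181],[-.105,-.12,.06],[-.105,.12,.06]])
def w(v,X): return X@R.from_euler('z',v[2]).as_matrix().T+[v[0],v[1],0]
f=lambda v:np.r_[(proj(S,w(v,C))-cs).ravel(),(proj(P,w(v,C))-ct).ravel()]
r=least_squares(f,[.5,0,0]); print('console',r.x.round(4)); print(r.fun.round(1))
for n,a,b in [('bar',(355,325),(513,210)),('latch',(317,285),(432,201)),('hA low',(366,258),(457,160)),('hB up',(408,202),(443,95)),('holder',(349,355),(503,221)),('pink1',(312,512),(617,338)),('pink2',(538,445),(673,140))]:
    x,e=tri([ray(S,fs(*a)),ray(P,ft(*b))]); loc=(x-[*r.x[:2],0])@R.from_euler('z',r.x[2]).as_matrix()
    print(n,x.round(4),np.round(e,4),'local',loc.round(4))
for d in ctrl.cut_out('key',S)[:4]:
    if abs(d['centre'][0]-239)<9:
        ys,xs=np.nonzero(d['mask']); print('mask',xs.min(),xs.max(),ys.min(),ys.max())
E
```

```text
console [0.6167 0.0024 0.156 ]
[-0.8 -0.9  1.1 -0.5 -1.2  3.2 -1.2 -1.3  0.  -0.3 -0.3 -1.2  1.5 -0.9
 -1.1 -0.5]
bar [ 0.559  -0.1602  0.1442] [0.0003 0.0003] local [-0.0822 -0.1516  0.1442]
latch [ 0.5755 -0.0654  0.1027] [0.0008 0.0008] local [-0.0512 -0.0606  0.1027]
hA low [ 0.6199 -0.0946  0.1549] [0.0036 0.0036] local [-0.0118 -0.0963  0.1549]
hB up [ 0.6907 -0.077   0.1948] [0.0049 0.0049] local [ 0.0608 -0.0899  0.1948]
holder [ 0.5567 -0.1557  0.0772] [0.003 0.003] local [-0.0838 -0.1468  0.0772]
pink1 [ 0.4096 -0.2925  0.088 ] [0.0002 0.0002] local [-0.2503 -0.2591  0.088 ]
pink2 [ 0.6558 -0.3659  0.0897] [0.0003 0.0003] local [-0.0185 -0.3699  0.0897]
mask 290 312 230 253
```

Things shaped like the key (scene view): black-barred steel one in the tube at (301,238); pink ones at (282,323) and (385,292). By the description, the steel one in the holder is meant. I go above it and check it close up.

Call:
move_arm --pt "1 -0.646 -0.62 -0.05 0 0 0" --pt "1 -0.646 -0.62 -0.05 0 0 0" --pt "1 -0.646 -0.62 -0.05 0 0 0" --pt "1 -0.646 -0.62 -0.05 0 0 0" --pt "1 -0.646 -0.62 -0.05 0 0 0" --pt "1 -0.646 -0.62 -0.05 0 0 0" --pt "1 -0.646 -0.62 -0.05 0 0 0" --pt "1 -0.646 -0.62 -0.05 0 0 0" --pt "1 -0.646 -0.62 -0.05 0 0 0" --pt "1 -0.646 -0.62 -0.05 0 0 0" --pt "1 -0.646 -0.62 -0.05 0 0 0" --pt "1 -0.646 -0.62 -0.05 0 0 0" --pt "1 -0.646 -0.62 -0.05 0 0 0" --pt "1 -0.646 -0.62 -0.05 0 0 0" --pt "1 -0.646 -0.62 -0.05 0 0 0" --pt "1 -0.646 -0.62 -0.05 0 0 0" --pt "1 -0.646 -0.62 -0.05 0 0 0" --pt "1 -0.646 -0.62 -0.05 0 0 0" --pt "1 0 0 0 0 0 -0.08" --pt "1 0 0 0 0 0 -0.08"

```text
time_s: 3.2
ee_pos: [0.5592, -0.161, 0.2497]
eef_rot: [3.141, -0.001, 3.038]
force: [-0.3, 0.3, 0.1]
grip_width: 0.0939
grip_force: 0.0
```

```bash
python3 - <<'E'
from h import *
o=ctrl.get_obs(); print(o['ee_pos'].round(4),o['eef_rot'].round(3),o['qpos'].round(3),o['time_s'])
p=shot('wrist'); cv2.imwrite('pics/w1.png',p['color']); cv2.imwrite('pics/w1b.png',cv2.resize(p['color'],(800,600),interpolation=cv2.INTER_CUBIC))
import pickle; pickle.dump(p,open('w1.pkl','wb'))
print(proj(p,[[.559,-.160,.146],[.5755,-.0654,.1027],[.62,-.0946,.155],[.69,-.077,.195]]).round(1).tolist())
for t in ('key','latch','cover_handle'):
    print(t,[(round(d['conf'],2),np.round(d['centre']).tolist(),int(d['mask'].sum())) for d in ctrl.cut_out(t,p)[:4]])
E
```

```text
[ 0.5592 -0.161   0.2497] [ 3.141e+00 -1.000e-03  3.038e+00] [-0.343  0.344  1.361  0.     1.438 -1.811] 3.2
[[256.8, 184.7], [347.7, 179.8], [332.9, 242.8], [366.1, 333.2]]
key [(0.74, [257.0, 98.0], 1364), (0.71, [194.0, 412.0], 34391), (0.6, [183.0, 257.0], 1309)]
latch [(0.6, [194.0, 414.0], 34123)]
cover_handle [(0.57, [192.0, 413.0], 34226)]
```

View pics/w1b.png

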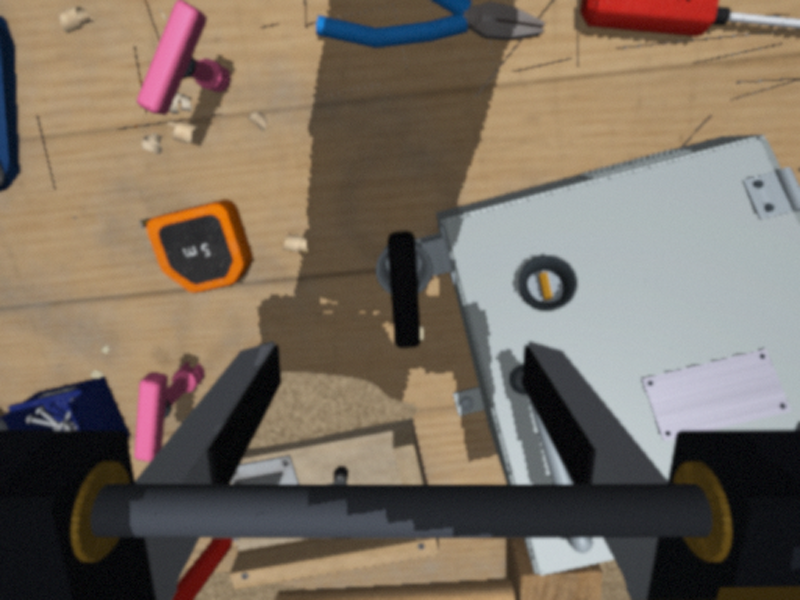

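Key bar at (404,290), steel tube ring round it at (404,267): bare steel shank, black bar – the right one. Pink ones at (172,57), (150,415). Latch cup at (546,282), tongue brass from (541,272) to (549,300); handle bar from (520,378) to (580,545).

```bash
python3 - <<'E'
from h import *
import pickle; p=pickle.load(open('w1.pkl','rb')); S=shot('scene');P=shot('top')
f=lambda x,y:((x+.5)*.64-.5,(y+.5)*.64-.5)
fs=lambda x,y:(140+x/2.2-.3,90+y/2.2-.3); ft=lambda x,y:(130+x/2.963-.3,110+y/2.963-.3)
for n,w,a,b in [('bar',(404.5,289.5),(355,325),(513,210)),('latch',(546,282),(317,285),(432,201)),('hup',(580,545),(408,202),(443,95)),('hlow',(520,378),(366,258),(457,160))]:
    x,e=tri([ray(p,f(*w)),ray(S,fs(*a)),ray(P,ft(*b))]); print(n,x.round(4),np.round(e,4))
A=atz(p,f(401,233),.146);B=atz(p,f(408,345),.146); print(A.round(4),B.round(4),np.linalg.norm(A-B),np.arctan2(*(B-A)[[1,0]]),((A+B)/2).round(4))
print('holder',atz(p,f(404,267),.084).round(4))
# console yaw & slope frame, tongue angle
yaw=.156; Rc=R.from_euler('z',yaw).as_matrix()@R.from_euler('y',-np.pi/6).as_matrix()
L=np.array([.5755,-.0654,.1027])
n=Rc[:,2]
def onpl(uv,h):
    c,d=ray(p,uv); return c+d*(((L+n*h-c)@n)/(d@n))
t=(onpl(f(549,300),-.0067)-onpl(f(541,272),-.0067))@Rc; print('tongue',t.round(4),np.arctan2(t[1],t[0]))
# front edge & right edge of cover yaw check (z .06 front corners)
a=atz(p,f(441,214),.06); b=atz(p,f(757,137),.06); print('front edge',a.round(4),b.round(4),np.arctan2(*(b-a)[[1,0]])-np.pi/2)
E
```

```text
bar [ 0.5596 -0.1595  0.1433] [0.0012 0.0004 0.001 ]
latch [ 0.5756 -0.0649  0.103 ] [0.0011 0.001  0.0009]
hup [ 0.6896 -0.0783  0.2047] [0.006  0.0062 0.0068]
hlow [ 0.6198 -0.0946  0.1544] [0.0006 0.0039 0.0034]
[ 0.5261 -0.157   0.146 ] [ 0.5945 -0.1597  0.146 ] 0.06844066412952779 -0.040564460095597596 [ 0.5603 -0.1584  0.146 ]
holder [ 0.5604 -0.1584  0.084 ]
tongue [ 0.0203 -0.0005 -0.    ] -0.023104248231807557
front edge [ 0.5291 -0.1278  0.06  ] [0.4973 0.1    0.06  ] 0.13844357519989736
```

Call:
move_arm --pt "0.7 -0.02 0.04 0.4 0 0 -0.063" --pt "0.7 0 0 0.5 0 0 0" --pt "0.7 0 0 0.5 0 0 0" --pt "0.7 0 0 0.5 0 0 0" --pt "0.7 0 0 0.5 0 0 0" --pt "0.7 0 0 0.25 0 0 0" --pt "0 0 0 0 0 0 0" --pt "0 0 0 0 0 0 0" --pt "0 0 0 0 0 0 0" --pt "0 0 0 0 0 0 0" --pt "0 0 0 0 0 0 0" --pt "0 0 0 0 0 0 0" --force 55

```text
time_s: 4.7
ee_pos: [0.5603, -0.1581, 0.1183]
eef_rot: [-3.141, 0.0, 3.1]
force: [-1.2, -0.2, 0.6]
grip_width: 0.0212
grip_force: 0.0
```

Call:
move_arm --pt "0 0 0 0 0 0 0" --pt "0 0 0 0 0 0 0" --pt "0 0 0 0 0 0 0"

```text
time_s: 5.0
ee_pos: [0.5603, -0.158, 0.1181]
eef_rot: [-3.142, 0.0, 3.1]
force: [-0.0, 0.9, 1.6]
grip_width: 0.0153
grip_force: 55.0
```

Call:
move_arm --pt "0 0 0 -0.2 0 0 0" --pt "0 0 0 -0.4 0 0 0" --pt "0 0 0 -0.4 0 0 0" --pt "0 0 0 -0.4 0 0 0" --pt "0 0 0 -0.4 0 0 0" --pt "0 0 0 -0.4 0 0 0" --pt "0 0 0 0 0 0 0"

```text
time_s: 5.7
ee_pos: [0.561, -0.1583, 0.231]
eef_rot: [-3.14, 0.004, 3.1]
force: [0.8, -0.2, -1.6]
grip_width: 0.016
grip_force: 55.0
```

```bash
cat >> h.py <<'E'
YAW=.147
def slope(yaw=None): return R.from_euler('z',YAW if yaw is None else yaw).as_matrix()@R.from_euler('y',-np.pi/6).as_matrix()
L=np.array([.5756,-.065,.103])
def plan(tp,tR,o=None):
    """rotate first (rotvec, tool axes), then shift in the new tool axes, in units"""
    o=o or ctrl.get_obs(); c=T(o['ee_pos'],o['eef_rot'])
    rv=R.from_matrix(c[:3,:3].T@tR).as_rotvec(); sh=tR.T@(tp-c[:3,3])/.05
    print('rotvec',rv.round(4),'shift units after turn',sh.round(3)); return rv,sh
def latchR(ang): # tool x = -xs turned by ang about outward normal, z=-n
    return slope()@R.from_euler('z',ang).as_matrix()@np.diag([-1.,1,-1])
E
python3 - <<'E'
from h import *
o=ctrl.get_obs(); print(o['ee_pos'].round(4),o['eef_rot'].round(3),o['force'].round(1),o['grip_width'],o['qpos'].round(3))
n=slope()[:,2]; plan(L+n*(.064+.02),latchR(-.03))
E
```

```text
[ 0.561  -0.1583  0.231 ] [-3.14   0.004  3.1  ] [ 0.8 -0.2 -1.6] 0.015992070248522547 [-0.338  0.353  1.391 -0.     1.393 -1.867]
rotvec [-0.0589 -0.5167 -0.1546] shift units after turn [0.848 1.778 0.818]
```

Call:
move_arm --pt "0 0 0 0 -0.0147 -0.129 -0.0387" --pt "0 0 0 0 -0.0147 -0.129 -0.0387" --pt "0 0 0 0 -0.0147 -0.129 -0.0387" --pt "0 0 0 0 -0.0147 -0.129 -0.0387" --pt "0 0.424 0.1 0 0 0 0" --pt "0 0.424 0.28 0 0 0 0" --pt "0 0 0.5 0 0 0 0" --pt "0 0 0.5 0 0 0 0" --pt "0 0 0.4 0 0 0 0" --pt "0 0 0 0.4 0 0 0" --pt "0 0 0 0.4 0 0 0" --pt "0 0 0 0 0 0 0"

```text
time_s: 6.9
ee_pos: [0.5316, -0.0701, 0.1709]
eef_rot: [3.12, 0.514, -3.031]
force: [-0.1, 0.7, -0.9]
grip_width: 0.0159
grip_force: 55.0
```

```bash
python3 - <<'E'
from h import *
import pickle
o=ctrl.get_obs(); print(o['ee_pos'].round(4),o['eef_rot'].round(3),o['force'].round(1),o['grip_width'],o['qpos'].round(3))
n=slope()[:,2]; plan(L+n*(.064+.02),latchR(-.03))
w=shot('wrist'); S=shot('scene'); pickle.dump((w,S),open('w2.pkl','wb'))
print('L in wrist',proj(w,L).round(1),'scene',proj(S,L).round(1))
a=cv2.resize(w['color'][60:260,156:356],(500,500),interpolation=cv2.INTER_CUBIC)
u,v=proj(S,L)[0].astype(int); b=cv2.resize(S['color'][v-60:v+40,u-30:u+30],(300,500),interpolation=cv2.INTER_CUBIC); print(u,v)
cv2.imwrite('pics/c2.png',np.hstack([a,b]))
E
```

```text
[ 0.5316 -0.0701  0.1709] [ 3.12   0.514 -3.031] [-0.1  0.7 -0.9] 0.015876962405954462 [-0.312  0.065  1.973  0.365  0.669 -2.238]
rotvec [ 0.0035 -0.0092 -0.0014] shift units after turn [-0.088 -0.025 -0.062]
L in wrist [[254.  197.4]] scene [[283.5 219.1]]
283 219
```

View pics/c2.png

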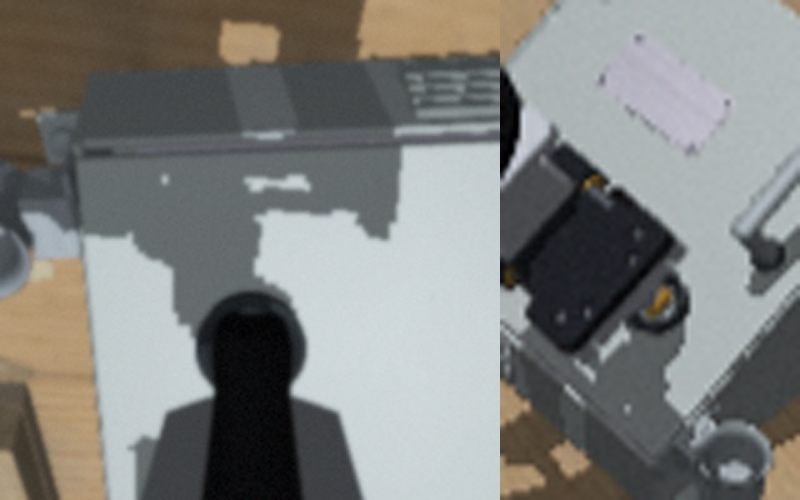

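Call:
move_arm --pt "0 -0.088 0 0 0.003 -0.009 0" --pt "0 0 0 0.15 0 0 0" --pt "0 0 0 0.15 0 0 0" --pt "0 0 0 0.1 0 0 0" --pt "0 0 0 0.05 0 0 0" --pt "0 0 0 0 0 0 0"

```text
time_s: 7.6
ee_pos: [0.5473, -0.0686, 0.1559]
eef_rot: [3.124, 0.526, -3.03]
force: [-2.3, 0.8, -1.6]
grip_width: 0.0155
grip_force: 55.0
```

```bash
cat >> h.py <<'E'
def st():
    o=ctrl.get_obs(); Rt=R.from_euler('xyz',o['eef_rot']).as_matrix(); s=slope()
    q=(o['ee_pos']-L)@s; F=Rt.T@o['force']; M=Rt.T@o['moment']
    t=-Rt[:,0]@s
    print('key end rel latch mouth mm',((q-[0,0,.064])*1000).round(1),'F tool',F.round(1),'M',M.round(2),'barang',np.arctan2(t[1],t[0]).round(3),'z',(s.T@Rt[:,2]).round(3),'q',o['qpos'].round(2),'t',round(o['time_s'],2),o['grip_width'].round(4))
E
python3 -c "from h import *; st()"
```

```text
Traceback (most recent call last):
  File "h.py", line 37, in st
    print('key end rel latch mouth mm',((q-[0,0,.064])*1000).round(1),'F tool',F.round(1),'M',M.round(2),'barang',np.arctan2(t[1],t[0]).round(3),'z',(s.T@Rt[:,2]).round(3),'q',o['qpos'].round(2),'t',round(o['time_s'],2),o['grip_width'].round(4))
                                                                                                                                                                                                                            ^^^^^^^^^^^^^^^^^^^^^
AttributeError: 'float' object has no attribute 'round'
```

Call:
move_arm --pt "0 0 0 0.05 0 0 0" --pt "0 0 0 0.05 0 0 0" --pt "0 0 0 0 0 0 0"

```text
time_s: 7.9
ee_pos: [0.5496, -0.0681, 0.1513]
eef_rot: [3.124, 0.526, -3.031]
force: [-2.9, 1.4, -5.6]
grip_width: 0.0156
grip_force: 55.0
```

```bash
sed -i "s/o\['grip_width'\].round(4)/round(o['grip_width'],4)/" h.py; python3 -c "from h import *; st()"
```

```text
key end rel latch mouth mm [ 1.5  0.7 -9. ] F tool [5.2 1.7 3.5] M [-0.59  1.34 -0.  ] barang -0.031 z [ 0.003 -0.001 -1.   ] q [-0.29  0.13  1.96  0.39  0.61 -2.25] t 7.9 0.0156
```

Call:
move_arm --pt "0 0.02 0 0.05 0 0 0" --pt "0 0 0 0.05 0 0 0" --pt "0 0 0 0 0 0 0"

```text
time_s: 8.2
ee_pos: [0.5516, -0.068, 0.1469]
eef_rot: [3.125, 0.527, -3.03]
force: [-1.7, 1.8, -5.5]
grip_width: 0.0156
grip_force: 55.0
```

```bash
python3 -c "from h import *; st()"
```

```text
key end rel latch mouth mm [  1.    0.6 -13.9] F tool [4.1 1.9 4.1] M [-0.53  1.19 -0.02] barang -0.031 z [ 0.004 -0.001 -1.   ] q [-0.29  0.14  1.96  0.39  0.59 -2.26] t 8.2 0.0156
```

Call:
move_arm --pt "0 0.02 0 0.05 0 0 0" --pt "0 0 0 0.03 0 0 0" --pt "0 0 0 0.03 0 0 0" --pt "0 0 0 0 0 0 0"

```text
time_s: 8.6
ee_pos: [0.5549, -0.0686, 0.1457]
eef_rot: [3.128, 0.533, -3.029]
force: [-27.9, -0.4, 33.7]
grip_width: 0.0159
grip_force: 55.0
```

```bash
python3 -c "from h import *; st()"
```

```text
key end rel latch mouth mm [  3.2  -0.5 -16.5] F tool [  6.8   3.4 -43.1] M [-0.91  1.87 -0.02] barang -0.03 z [ 0.01  -0.004 -1.   ] q [-0.29  0.14  1.96  0.4   0.58 -2.26] t 8.6 0.0159
```

Call:
move_arm --pt "0 -0.03 0 -0.04 0 0 0" --pt "0 0 0 0 0 0 0.1" --pt "0 0 0 0 0 0 0.1" --pt "0 0 0 0 0 0 0.1" --pt "0 0 0 0 0 0 0.1" --pt "0 0 0 0 0 0 0.1" --pt "0 0 0 0 0 0 0.1" --pt "0 0 0 0 0 0 0.1" --pt "0 0 0 0 0 0 0.1" --pt "0 0 0 0 0 0 0" --force 60

```text
time_s: 9.6
ee_pos: [0.5542, -0.069, 0.1457]
eef_rot: [2.735, 0.349, 2.381]
force: [-15.6, -6.4, 11.1]
grip_width: 0.0156
grip_force: 60.0
```

```bash
python3 -c "from h import *; st()"
```

```text
key end rel latch mouth mm [  2.5  -0.8 -16.1] F tool [  2.6  -9.  -17.9] M [ 2.55  0.83 -0.14] barang -0.834 z [ 0.006 -0.004 -1.   ] q [-0.29  0.14  1.96  0.39  0.59 -1.45] t 9.6 0.0156
```

Call:
move_arm --pt "0 0 0 0 0 0 0.1" --pt "0 0 0 0 0 0 0.1" --pt "0 0 0 0 0 0 0.1" --pt "0 0 0 0 0 0 0.1" --pt "0 0 0 0 0 0 0.1" --pt "0 0 0 0 0 0 0.1" --pt "0 0 0 0 0 0 0.1" --pt "0 0 0 0 0 0 0.06" --pt "0 0 0 0 0 0 0"

```text
time_s: 10.5
ee_pos: [0.5533, -0.069, 0.1451]
eef_rot: [2.614, -0.008, 1.698]
force: [-22.6, -8.8, 12.2]
grip_width: 0.0155
grip_force: 60.0
```

```bash
python3 -c "from h import *; st()"
```

```text
key end rel latch mouth mm [  1.5  -0.7 -16.2] F tool [ -5.7 -14.1 -22.4] M [ 3.83 -1.42 -0.2 ] barang -1.592 z [ 0.004 -0.003 -1.   ] q [-0.29  0.14  1.96  0.39  0.59 -0.69] t 10.5 0.0155
```

Call:
move_arm --pt "0 0 0 0 0 0 0.08" --pt "0 0 0 0 0 0 0.06" --pt "0 0 0 0 0 0 0.05" --pt "0 0 0 0 0 0 0"

```text
time_s: 10.9
ee_pos: [0.5533, -0.0688, 0.1451]
eef_rot: [2.623, -0.103, 1.533]
force: [-21.4, -6.5, 11.8]
grip_width: 0.0153
grip_force: 60.0
```

```bash
python3 -c "from h import *; st()"
```

```text
key end rel latch mouth mm [  1.4  -0.5 -16.3] F tool [ -6.  -12.2 -21.3] M [ 3.45 -1.7  -0.25] barang -1.782 z [ 0.004 -0.003 -1.   ] q [-0.29  0.14  1.96  0.39  0.59 -0.51] t 10.9 0.0153
```

Call:
move_arm --pt "0 0 0 0 0 0 -0.1" --pt "0 0 0 0 0 0 -0.08" --pt "0 0 0 -0.1 0 0 0" --pt "0 0 0 -0.2 0 0 0" --pt "0 0 0 -0.3 0 0 0" --pt "0 0 0 -0.4 0 0 0" --pt "0 0 0 -0.4 0 0 0" --pt "0 0 0 -0.4 0 0 0" --pt "0 0 0 0 0 0 0"

```text
time_s: 11.8
ee_pos: [0.5096, -0.0749, 0.2256]
eef_rot: [2.609, -0.011, 1.69]
force: [0.4, -0.2, -1.6]
grip_width: 0.0155
grip_force: 60.0
```

```bash
python3 - <<'E'
from h import *
import pickle
st(); w=shot('wrist'); S=shot('scene'); pickle.dump((w,S),open('w3.pkl','wb'))
print('L wrist',proj(w,L).round(1))
u,v=proj(S,L)[0].astype(int); b=cv2.resize(S['color'][v-70:v+50,u-50:u+60],(550,600),interpolation=cv2.INTER_CUBIC); 
cv2.imwrite('pics/c3s.png',b)
cv2.imwrite('pics/w3.png',w['color'])
E
```

```text
key end rel latch mouth mm [ 3.5 -0.2 75.5] F tool [-0.3 -0.5  1.6] M [ 0.39 -0.05 -0.01] barang -1.601 z [ 0.01  -0.004 -1.   ] q [-0.34 -0.06  1.97  0.34  0.78 -0.64] t 11.8 0.0155
L wrist [[250.3 176.2]]
```

View pics/w3.png

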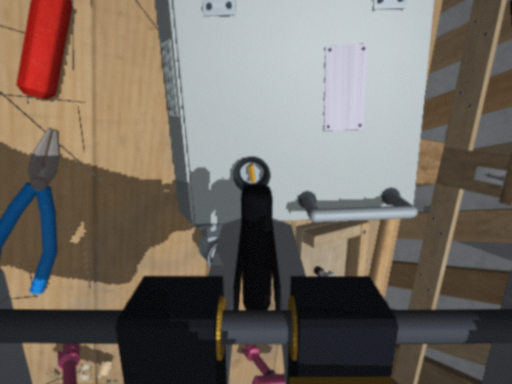

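The tongue now lies across (252,172), the latch is released; key still straight in the grip. Back to the holder.

```bash
python3 - <<'E'
from h import *
plan(np.array([.5603,-.158,.2256]),R.from_euler('xyz',[np.pi,0,1.69]).as_matrix())
E
```

```text
rotvec [ 0.5293 -0.013  -0.0031] shift units after turn [-1.779  0.813 -0.057]
```

Call:
move_arm --pt "0 0 0 0 0.1323 -0.003 -0.001" --pt "0 0 0 0 0.1323 -0.003 -0.001" --pt "0 0 0 0 0.1323 -0.003 -0.001" --pt "0 0 0 0 0.1323 -0.003 -0.001" --pt "0 -0.38 0.17 0 0 0 0" --pt "0 -0.5 0.23 0 0 0 0" --pt "0 -0.5 0.23 0 0 0 0" --pt "0 -0.4 0.18 0 0 0 0" --pt "0 0 0 0 0 0 0"

```text
time_s: 12.8
ee_pos: [0.5608, -0.1594, 0.22]
eef_rot: [-3.139, -0.002, 1.69]
force: [0.7, 1.1, -1.7]
grip_width: 0.0154
grip_force: 60.0
```

```bash
python3 - <<'E'
from h import *
import pickle
plan(np.array([.5603,-.158,.118]),R.from_euler('xyz',[np.pi,0,1.69]).as_matrix())
S=shot('scene'); w=shot('wrist')
H=np.array([.5603,-.158,.084]); u,v=proj(S,H)[0].astype(int); print(proj(w,H))
b=cv2.resize(S['color'][v-70:v+30,u-50:u+50],(400,400),interpolation=cv2.INTER_CUBIC)
a=cv2.resize(w['color'][100:300,156:356],(400,400),interpolation=cv2.INTER_CUBIC)
cv2.imwrite('pics/c4.png',np.hstack([b,a])); print(u,v)
E
```

```text
rotvec [-0.0031 -0.0023  0.0004] shift units after turn [ 0.028 -0.007  2.039]
[[256.14620324 177.49538927]]
299 249
```

View pics/c4.png

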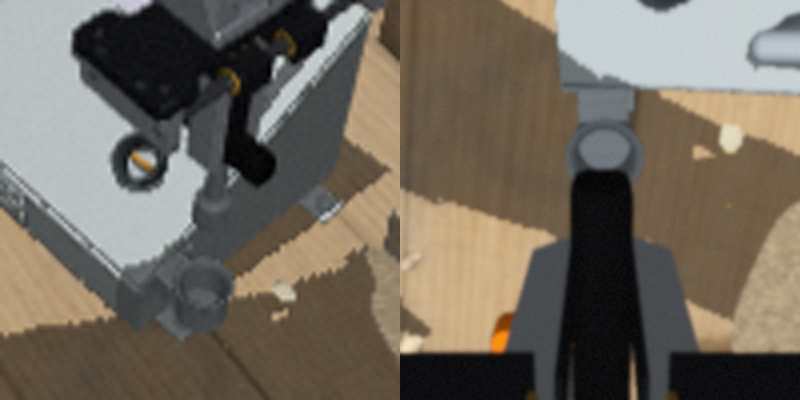

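Key hangs over the tube (scene crop (205,290)); ring in the wrist crop at (603,152), as predicted. Lower it.

Call:
move_arm --pt "0 0.028 0 0.3 -0.003 -0.002 0" --pt "0 0 0 0.3 0 0 0" --pt "0 0 0 0.3 0 0 0" --pt "0 0 0 0.25 0 0 0" --pt "0 0 0 0.25 0 0 0" --pt "0 0 0 0.2 0 0 0" --pt "0 0 0 0.2 0 0 0" --pt "0 0 0 0.15 0 0 0" --pt "0 0 0 0 0 0 0"

```text
time_s: 13.8
ee_pos: [0.5598, -0.1568, 0.1235]
eef_rot: [3.141, 0.001, 1.692]
force: [3.0, -4.4, -2.0]
grip_width: 0.0159
grip_force: 60.0
```

Call:
move_arm --pt "0 0 0 0.05 0 0 0" --pt "0 0 0 0.04 0 0 0" --pt "0 0 0 0 0 0 0"

```text
time_s: 14.1
ee_pos: [0.5599, -0.1567, 0.1198]
eef_rot: [3.14, 0.001, 1.692]
force: [2.8, -5.6, -2.6]
grip_width: 0.0152
grip_force: 60.0
```

Call:
move_arm --pt "0 0 0 0.03 0 0 0" --pt "0 0 0 0 0 0 0" --pt "0.5 0 0 0 0 0 0" --pt "0.5 0 0 0 0 0 0" --pt "0.5 0 0 0 0 0 0" --pt "0.5 0 0 0 0 0 0" --pt "0.5 0 0 0 0 0 0" --pt "0.5 0 0 -0.3 0 0 0" --pt "0.5 0 0 -0.5 0 0 0" --pt "0.5 0 0 -0.5 0 0 0" --pt "0.5 0 0 -0.5 0 0 0" --pt "0.5 0 0 -0.5 0 0 0" --pt "0.5 0 0 0 0 0 0"

```text
time_s: 15.4
ee_pos: [0.5607, -0.1566, 0.2371]
eef_rot: [3.135, 0.003, 1.692]
force: [0.5, -0.5, -0.7]
grip_width: 0.047
grip_force: 0.0
```

```bash
python3 - <<'E'
from h import *
import pickle
st(); S=shot('scene'); w=shot('wrist'); P=shot('top'); pickle.dump((w,S,P),open('w5.pkl','wb'))
H=np.array([.5603,-.158,.146]); u,v=proj(S,H)[0].astype(int)
b=cv2.resize(S['color'][v-100:v+50,u-100:u+50],(450,450),interpolation=cv2.INTER_CUBIC)
a=cv2.resize(w['color'][0:300,156:396],(350,450),interpolation=cv2.INTER_CUBIC)
cv2.imwrite('pics/c5.png',np.hstack([b,a])); print(u,v)
E
```

```text
key end rel latch mouth mm [ 42.6 -88.4  66.2] F tool [-0.6  0.4  0.7] M [ 0.12 -0.08 -0.03] barang -1.592 z [-0.495 -0.003 -0.869] q [-0.34  0.35  1.39  0.    1.4  -0.46] t 15.4 0.047
300 236
```

View pics/c5.png

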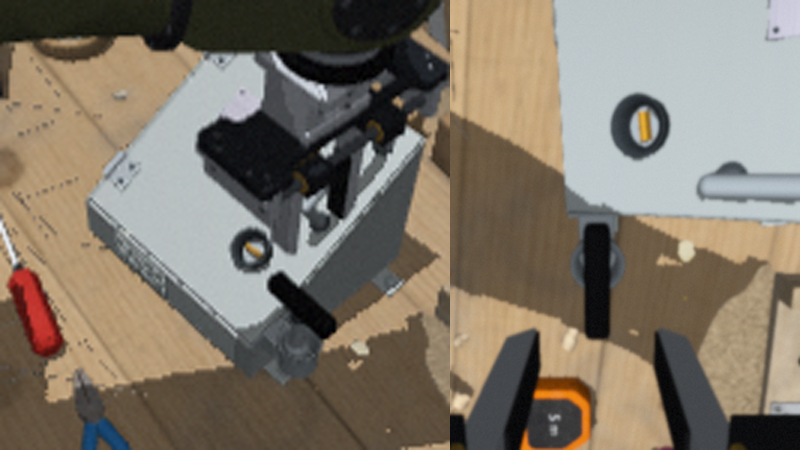

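Key is in the tube at (305,300) crop, but its bar now points at the cover's right edge, in the way of the swing; I regrip and turn it back along the console's x in the holder.

Call:
move_arm --pt "0.5 0 0 0.4 0 0 0" --pt "0.5 0 0 0.5 0 0 0" --pt "0.5 0 0 0.5 0 0 0" --pt "0.5 0 0 0.5 0 0 0" --pt "0.5 0 0 0.4 0 0 0" --pt "0 0 0 0.04 0 0 0" --pt "0 0 0 0 0 0 0" --pt "0 0 0 0 0 0 0" --pt "0 0 0 0 0 0 0" --pt "0 0 0 0 0 0 0" --pt "0 0 0 0 0 0 0" --pt "0 0 0 0 0 0 0" --force 30

```text
time_s: 16.75
ee_pos: [0.5603, -0.1565, 0.1175]
eef_rot: [3.139, 0.001, 1.692]
force: [-0.3, 0.1, 5.4]
grip_width: 0.0156
grip_force: 30.0
```

Call:
move_arm --pt "0 0 0 -0.04 0 0 -0.14" --pt "0 0 0 0 0 0 -0.14" --pt "0 0 0 0 0 0 -0.14" --pt "0 0 0 0 0 0 -0.14" --pt "0 0 0 0 0 0 -0.14" --pt "0 0 0 0 0 0 -0.14" --pt "0 0 0 0 0 0 -0.14" --pt "0 0 0 0 0 0 -0.14" --pt "0 0 0 0 0 0 -0.14" --pt "0 0 0 0 0 0 -0.14" --pt "0 0 0 0 0 0 -0.13" --pt "0 0 0 0.03 0 0 0" --pt "0 0 0 0 0 0 0" --pt "0.5 0 0 0 0 0 0" --pt "0.5 0 0 0 0 0 0" --pt "0.5 0 0 0 0 0 0" --pt "0.5 0 0 0 0 0 0" --pt "0.5 0 0 0 0 0 0" --pt "0.5 0 0 -0.3 0 0 0" --pt "0.5 0 0 -0.4 0 0 0"

```text
time_s: 18.75
ee_pos: [0.5593, -0.1562, 0.1516]
eef_rot: [3.141, -0.001, -3.062]
force: [-0.3, -0.4, 0.1]
grip_width: 0.0469
grip_force: 0.0
```

Call:
move_arm --pt "0.5 0 0 -0.5 0 0 0" --pt "0.5 0 0 -0.5 0 0 0" --pt "0.5 0 0 -0.5 0 0 0" --pt "0.5 0 0 -0.5 0 0 0" --pt "0.5 0 0 -0.5 0 0 0" --pt "0.5 0 0 0 0 0 0"

```text
time_s: 19.35
ee_pos: [0.5604, -0.1566, 0.2806]
eef_rot: [-3.139, 0.006, -3.062]
force: [-0.4, -0.4, -0.1]
grip_width: 0.0468
grip_force: 0.0
```

```bash
python3 - <<'E'
from h import *
import pickle
o=ctrl.get_obs(); print(o['ee_pos'].round(4),o['eef_rot'].round(3),o['qpos'].round(2))
w=shot('wrist'); pickle.dump(w,open('w6.pkl','wb'))
# predicted handle
s=slope(); 
old=pickle.load(open('w3.pkl','rb'))[0]
print(proj(old,[[.6198,-.0946,.1544],[.6896,-.0783,.2047]]).round(1), proj(w,[[.5603,-.158,.146]]))
cv2.imwrite('pics/c6.png',cv2.resize(w['color'],(800,600),interpolation=cv2.INTER_CUBIC))
E
```

```text
[ 0.5604 -0.1566  0.2806] [-3.139  0.006 -3.062] [-0.34  0.32  1.32  0.    1.49 -1.99]
[[312.4 215.9]
 [404.8 210.3]] [[254.94391813 175.57075148]]
```

View pics/c6.png

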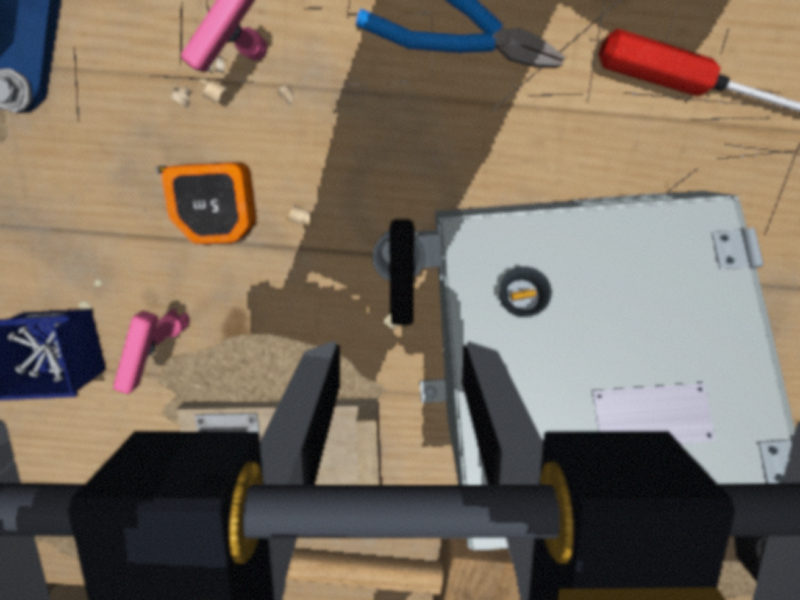

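```bash
python3 - <<'E'
from h import *
import pickle
from scipy.optimize import least_squares
w3=pickle.load(open('w3.pkl','rb'))[0]; w5,S5,P5=pickle.load(open('w5.pkl','rb')); w1=pickle.load(open('w1.pkl','rb'))
s=slope()
# face origin: latch mouth - 13mm n ; handle = L -.013n + a xs + b ys +.048 n
def ends(a,b,h=.048): 
    c=L+s@np.array([a,b,h-.013]); return np.array([c-s[:,0]*.045,c,c+s[:,0]*.045])
obs=[(w3,0,(306,214)),(w3,2,(418,211)),(w5,0,(156+(697-450)/1.458,186/1.5))]
f=lambda v:np.concatenate([proj(p,ends(*v)[i])[0]-o for p,i,o in obs])
r=least_squares(f,[.09,-.03,.048]); print(r.x.round(4),r.fun.round(1))
E_=ends(*r.x); print(E_.round(4)); print('S',proj(S5,E_).round(1).tolist(),'w1',proj(w1,E_).round(1).tolist())
g=lambda v:f([v[0],v[1],.048]); r2=least_squares(g,[.09,-.03]); print('h fixed',r2.x.round(4),r2.fun.round(1),ends(*r2.x)[1].round(4))
E
```

```text
[ 0.101  -0.0269  0.0612] [ 7.   2.4 -6.   2.3 -0.7 -3.9]
[[ 0.6037 -0.0881  0.1728]
 [ 0.6423 -0.0824  0.1953]
 [ 0.6808 -0.0767  0.2178]]
S [[298.7, 203.8], [310.0, 190.4], [321.3, 177.1]] w1 [[344.4, 234.1], [359.4, 286.8], [375.6, 343.8]]
h fixed [ 0.1019 -0.03  ] [  5.3   0.3 -12.    0.3   5.6  -1.2] [ 0.65   -0.0844  0.1842]
```

```bash
python3 - <<'E'
from h import *
import pickle
from scipy.optimize import least_squares
w3,S3=pickle.load(open('w3.pkl','rb')); w5,S5,P5=pickle.load(open('w5.pkl','rb')); w1=pickle.load(open('w1.pkl','rb'))
s=slope()
def ends(a,b,h,l): 
    c=L+s@np.array([a,b,h-.013]); return np.array([c-s[:,0]*l,c,c+s[:,0]*l])
obs=[(w3,0,(306,214)),(w3,2,(418,211)),(w5,0,(156+(697-450)/1.458,186/1.5))]
f=lambda v:np.concatenate([proj(p,ends(*v)[i])[0]-o for p,i,o in obs])
r=least_squares(f,[.09,-.03,.048,.045]); print(r.x.round(4),r.fun.round(1)); print(ends(*r.x).round(4))
g=lambda v:f([v[0],v[1],.048,v[2]]); r2=least_squares(g,[.09,-.03,.05]); print('h fixed',r2.x.round(4),r2.fun.round(1),ends(r2.x[0],r2.x[1],.048,r2.x[2])[1].round(4))
# go look: TCP 60mm out from bar, tool z=-n, x=-xs
c=ends(r2.x[0],r2.x[1],.048,r2.x[2])[1]
plan(c+s[:,2]*.05,latchR(0))
E
```

```text
[ 0.1057 -0.0309  0.0459  0.0538] [-0.3  0.6 -0.  -0.   0.3 -0.4]
[[ 0.6084 -0.0914  0.1574]
 [ 0.6545 -0.0846  0.1843]
 [ 0.7006 -0.0778  0.2112]]
h fixed [ 0.1053 -0.0304  0.0531] [ 0.3  0.8  0.   0.3 -0.2 -0.9] [ 0.653  -0.0843  0.186 ]
rotvec [-0.019  -0.5198 -0.065 ] shift units after turn [-0.854  1.155  1.624]
```

Call:
move_arm --pt "0.5 0 0 0 -0.0048 -0.13 -0.0163" --pt "0.5 0 0 0 -0.0048 -0.13 -0.0163" --pt "0.5 0 0 0 -0.0048 -0.13 -0.0163" --pt "0.5 0 0 0 -0.0048 -0.13 -0.0163" --pt "0.5 -0.28 0.38 0.2 0 0 0" --pt "0.5 -0.28 0.38 0.2 0 0 0" --pt "0.5 -0.29 0.39 0.3 0 0 0" --pt "0.5 0 0 0.4 0 0 0" --pt "0.5 0 0 0.4 0 0 0" --pt "0.5 0 0 0 0 0 0"

```text
time_s: 20.4
ee_pos: [0.6238, -0.0878, 0.2293]
eef_rot: [3.137, 0.516, -2.996]
force: [-0.4, -0.0, 0.6]
grip_width: 0.047
grip_force: 0.0
```

```bash
python3 - <<'E'
from h import *
s=slope(); C=np.array([.6535,-.0843,.1855]); o=ctrl.get_obs(); print(o['qpos'].round(2),o['eef_rot'].round(3),o['time_s'])
plan(C-s[:,2]*.019,latchR(0))
w=shot('wrist'); print('bar',proj(w,[C-s[:,0]*.053,C,C+s[:,0]*.053]).round(1).tolist())
cv2.imwrite('pics/c7.png',w['color'])
E
```

```text
[-0.29  0.21  1.67  0.29  0.82 -2.16] [ 3.137  0.516 -2.996] 20.4
rotvec [ 0.0036 -0.0074 -0.0011] shift units after turn [-0.079 -0.017  1.437]
bar [[254.2, 138.3], [254.4, 207.6], [254.5, 269.4]]
```

View pics/c7.png

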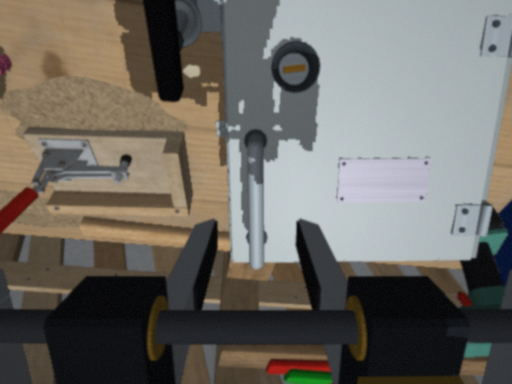

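Call:
move_arm --pt "0.5 -0.079 -0.01 0.3 0.003 -0.007 0" --pt "0.5 0 0 0.4 0 0 0" --pt "0.5 0 0 0.4 0 0 0" --pt "0.5 0 0 0.33 0 0 0" --pt "0 0 0 0 0 0 0" --pt "0 0 0 0 0 0 0" --pt "0 0 0 0 0 0 0" --pt "0 0 0 0 0 0 0" --pt "0 0 0 0 0 0 0" --pt "0 0 0 0 0 0 0" --pt "0 0 0 0 0 0 0" --pt "0 0 0 0 0 0 0" --force 30

```text
time_s: 21.65
ee_pos: [0.6635, -0.0825, 0.1744]
eef_rot: [-3.141, 0.529, -2.995]
force: [-5.5, 5.4, 5.2]
grip_width: 0.011
grip_force: 30.0
```

```bash
python3 - <<'E'
from h import *
s=slope(); o=ctrl.get_obs(); print(o['grip_width'],o['grip_force'],o['qpos'].round(2),o['force'].round(1),o['time_s'])
c=T(o['ee_pos'],o['eef_rot']); 
# arc: bar path in slope frame; tool turn about tool x by phi(theta)
Rt=c[:3,:3]; ax=s.T@Rt; print(ax.round(3))
# grasp pt = bar centre, hinge rel.
th=np.linspace(0,1.85,22); k=0.4  # tool follows fraction
y=-.208*np.cos(th)+.048*np.sin(th); z=.208*np.sin(th)+.048*np.cos(th)
# tool turns by psi about -xs (with cover) ; tool x=-xs so +psi about tool x
psi=k*th
tipy=y-.019*np.sin(psi)*1.0; tipz=z-.019*np.cos(psi)
P=np.c_[tipy,tipz]
for i in range(1,len(th)):
    d=P[i]-P[i-1]; a=psi[i-1]
    # tool y axis in (ys,n): (cos a, -sin a)?; check: rot about -xs by a
    r=R.from_rotvec([-a,0,0]).as_matrix(); ty=r@[0,1,0]; tz=r@[0,0,-1]
    v=np.array([0,*d]); print(round(th[i],2),(v@ty/.05).round(3),(v@tz/.05).round(3),round(psi[i]-psi[i-1],4))
E
```

```text
0.01095304441893667 29.986479878425598 [-0.26  0.34  1.63  0.31  0.7  -2.17] [-5.5  5.4  5.2] 21.65
[[-1.    -0.     0.005]
 [-0.     1.    -0.001]
 [-0.005 -0.001 -1.   ]]
0.09 0.087 -0.363 0.0352
0.18 0.106 -0.357 0.0352
0.26 0.125 -0.35 0.0352
0.35 0.143 -0.342 0.0352
0.44 0.161 -0.333 0.0352
0.53 0.178 -0.324 0.0352
0.62 0.195 -0.313 0.0352
0.7 0.211 -0.302 0.0352
0.79 0.227 -0.289 0.0352
0.88 0.242 -0.276 0.0352
0.97 0.256 -0.262 0.0352
1.06 0.27 -0.248 0.0352
1.15 0.282 -0.232 0.0352
1.23 0.294 -0.216 0.0352
1.32 0.305 -0.2 0.0352
1.41 0.315 -0.183 0.0352
1.5 0.324 -0.165 0.0352
1.59 0.333 -0.147 0.0352
1.67 0.34 -0.129 0.0352
1.76 0.346 -0.11 0.0352
1.85 0.352 -0.091 0.0352
```

Call:
move_arm --pt "0 0 0.087 -0.363 0.0352 0 0" --pt "0 0 0.106 -0.357 0.0352 0 0" --pt "0 0 0.125 -0.35 0.0352 0 0" --pt "0 0 0.143 -0.342 0.0352 0 0" --pt "0 0 0 0 0 0 0"

```text
time_s: 22.15
ee_pos: [0.6243, -0.0613, 0.2345]
eef_rot: [-2.997, 0.529, -2.993]
force: [-1.2, -6.0, -2.5]
grip_width: 0.0109
grip_force: 30.1
```

```bash
cat >> h.py <<'E'
HG=slope()@np.array([0,.208,-.048]) # hinge from shut bar
def cov():
    o=ctrl.get_obs(); s=slope(); Rt=R.from_euler('xyz',o['eef_rot']).as_matrix()
    b=o['ee_pos']-.019*Rt[:,2]; v=s.T@(b-np.array([.6535,-.0843,.1855])-HG)
    th=np.arctan2(v[2],-v[1])-np.arctan2(.048,.208); psi=np.arctan2(-(s.T@Rt)[1,2],-(s.T@Rt)[2,2])
    print('theta',th.round(3),'rad',np.hypot(v[1],v[2]).round(4),'xs',v[0].round(4),'psi',psi.round(3),'F',(s.T@o['force']).round(1),'q',o['qpos'].round(2),'gw',round(o['grip_width'],4),'t',round(o['time_s'],2)); return o
E
python3 -c "from h import *; cov()"
```

```text
theta 0.373 rad 0.216 xs 0.0023 psi 0.144 F [-3.1 -5.8 -1.1] q [-0.16  0.17  1.71  0.02  0.72 -1.86] gw 0.0109 t 22.15
```

Call:
move_arm --pt "0 0 0.161 -0.333 0.0352 0 0" --pt "0 0 0.178 -0.324 0.0352 0 0" --pt "0 0 0.195 -0.313 0.0352 0 0" --pt "0 0 0.211 -0.302 0.0352 0 0" --pt "0 0 0.227 -0.289 0.0352 0 0" --pt "0 0 0.242 -0.276 0.0352 0 0" --pt "0 0 0.256 -0.262 0.0352 0 0" --pt "0 0 0.27 -0.248 0.0352 0 0" --pt "0 0 0 0 0 0 0"

```text
time_s: 23.05
ee_pos: [0.5632, 0.0431, 0.3131]
eef_rot: [-2.712, 0.53, -2.994]
force: [-19.7, -14.8, 18.8]
grip_width: 0.0109
grip_force: 30.1
```

```bash
python3 -c "from h import *; cov()"
```

```text
theta 1.064 rad 0.2197 xs 0.0025 psi 0.429 F [ -9.3 -11.8  27.2] q [ 0.23  0.02  1.73 -0.58  0.98 -1.15] gw 0.0109 t 23.05
```

```bash
python3 - <<'E'
from h import *
s=slope()
def bar(p,e): return s.T@(np.array(p)-.019*R.from_euler('xyz',e).as_matrix()[:,2])
b=[bar([.6635,-.0825,.1744],[-3.141,.529,-2.995]),bar([.6243,-.0613,.2345],[-2.997,.529,-2.993]),bar([.5632,.0431,.3131],[-2.712,.530,-2.994])]
H=b[0]+[0,.208,-.048]
for x in b: v=x-H; print((v*1000).round(1),np.hypot(*v[1:]).round(4),(np.arctan2(v[2],-v[1])-np.arctan2(.048,.208)).round(3))
th0=np.arctan2((b[2]-H)[2],-(b[2]-H)[1])-np.arctan2(.048,.208)
th=np.linspace(th0,1.82,10); y=-.208*np.cos(th)+.048*np.sin(th); z=.208*np.sin(th)+.048*np.cos(th)
rad=np.array([-np.cos(th0+.227),np.sin(th0+.227)])
psi=np.linspace(.429,.25,10); P=np.c_[y-.019*np.sin(psi),z-.019*np.cos(psi)]
print('offset from circle now',(P[0]-np.r_[(b[2]-H)[1]-.019*np.sin(.429),(b[2]-H)[2]-.019*np.cos(.429)])*1000)
for i in range(1,10):
    d=P[i]-P[i-1]; r=R.from_rotvec([-psi[i-1],0,0]).as_matrix(); v=np.array([0,*d])
    print(th[i].round(2),(v@r[:,1]/.05).round(3),(-v@r[:,2]/.05).round(3),(psi[i]-psi[i-1]).round(4))
E
```

```text
[   0. -208.   48.] 0.2135 0.0
[  -0.8 -178.6  117.7] 0.2139 0.356
[ -0.7 -61.2 206.8] 0.2157 1.056
offset from circle now [ 0.62252751 -2.10463584]
1.14 0.29 -0.226 -0.0199
1.23 0.313 -0.195 -0.0199
1.31 0.331 -0.162 -0.0199
1.4 0.346 -0.128 -0.0199
1.48 0.358 -0.092 -0.0199
1.57 0.366 -0.054 -0.0199
1.65 0.369 -0.017 -0.0199
1.74 0.369 0.021 -0.0199
1.82 0.365 0.059 -0.0199
```

Call:
move_arm --pt "0 0 0.25 -0.27 -0.02 0 0" --pt "0 0 0.313 -0.2 -0.02 0 0" --pt "0 0 0.331 -0.162 -0.02 0 0" --pt "0 0 0.346 -0.128 -0.02 0 0" --pt "0 0 0 0 0 0 0"

```text
time_s: 23.55
ee_pos: [0.5476, 0.1149, 0.3212]
eef_rot: [-2.798, 0.53, -2.994]
force: [-9.0, -2.3, 7.2]
grip_width: 0.0111
grip_force: 30.0
```

```bash
python3 -c "from h import *; cov()"
```

```text
theta 1.394 rad 0.2215 xs 0.0022 psi 0.343 F [-4.4 -1.  10.8] q [ 0.35  0.02  1.69 -0.52  1.03 -1.1 ] gw 0.0111 t 23.55
```

Call:
move_arm --pt "0 0 0.358 -0.1 -0.02 0 0" --pt "0 0 0.366 -0.06 -0.02 0 0" --pt "0 0 0.369 -0.02 -0.02 0 0" --pt "0 0 0.369 0.02 -0.02 0 0" --pt "0 0 0 0 0 0 0"

```text
time_s: 24.05
ee_pos: [0.5451, 0.189, 0.3065]
eef_rot: [-2.88, 0.529, -2.993]
force: [-3.6, 3.0, 5.1]
grip_width: 0.0116
grip_force: 30.0
```

```bash
python3 -c "from h import *; cov()"
```

```text
theta 1.73 rad 0.221 xs 0.0022 psi 0.261 F [-0.1  3.5  6. ] q [ 0.46  0.08  1.65 -0.48  1.03 -1.02] gw 0.0116 t 24.05
```

Call:
move_arm --pt "0 0 0.2 0.03 0 0 0" --pt "0 0 0.2 0.04 0 0 0" --pt "0 0 0 0 0 0 0"

```text
time_s: 24.35
ee_pos: [0.5467, 0.2071, 0.2988]
eef_rot: [-2.879, 0.528, -2.994]
force: [-1.8, 2.7, 3.2]
grip_width: 0.0109
grip_force: 30.0
```

```bash
python3 -c "from h import *; cov()"
```

```text
theta 1.819 rad 0.2204 xs 0.002 psi 0.262 F [0.4 3.  3.4] q [ 0.49  0.11  1.64 -0.49  1.03 -0.98] gw 0.0109 t 24.35
```

Small forces, about 1.82. Open partly and draw back along the fingers.

Call:
move_arm --pt "0.45 0 0.1 0.01 0 0 0" --pt "0.45 0 0 0 0 0 0" --pt "0.45 0 0 0 0 0 0" --pt "0.45 0 0 0 0 0 0" --pt "0.45 0 0 0 0 0 0" --pt "0.45 0 0 -0.2 0 0 0" --pt "0.45 0 0 -0.3 0 0 0" --pt "0.45 0 0 -0.3 0 0 0" --pt "0.45 0 0 -0.4 0 0 0" --pt "0.45 0 0 -0.5 0 0 0" --pt "0.45 0 0 -0.5 0 0 0" --pt "0.45 0 0 -0.5 0 0 0" --pt "0.45 0 0 0 0 0 0" --pt "0.45 0 0 0 0 0 0"

```text
time_s: 25.75
ee_pos: [0.4764, 0.2354, 0.4109]
eef_rot: [-2.878, 0.529, -2.995]
force: [-0.1, 0.7, -0.8]
grip_width: 0.0427
grip_force: 0.0
```

```bash
python3 - <<'E'
from h import *
cov(); S=shot('scene');P=shot('top')
a=cv2.resize(S['color'][60:340,100:420],(480,420)); b=cv2.resize(P['color'][70:270,120:420],(320,213),interpolation=cv2.INTER_CUBIC)
c=np.zeros((420,800,3),np.uint8); c[:,:480]=a; c[:213,480:]=b; cv2.imwrite('pics/end.png',c)
E
```

```text
theta 1.748 rad 0.3542 xs 0.0014 psi 0.263 F [-0.4  0.7 -0.7] q [ 0.62 -0.02  1.52 -0.49  1.31 -0.98] gw 0.0427 t 25.75
```

View pics/end.png

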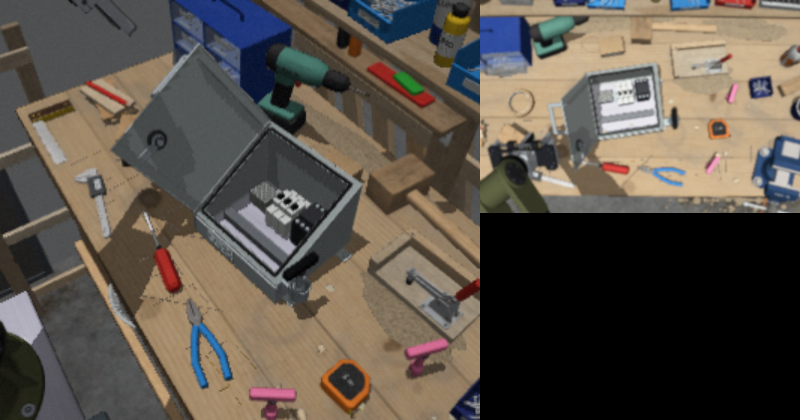

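The cover lies open to the left at (190,130), the key stands in its tube at (297,275), and the tools are untouched. The gripper is clear.

```bash
python3 -c "from h import *; print(ctrl.hand_in())"
```

```text
the job is handed in; nothing more can be done
None
```

The latch is released, the key is back in its holder, the cover stands open on its stop with the tools and tape where they were, and the job is handed in at about 26 s; no verdict came back.

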